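Free the jammed strainer insert from the dump box

TASK

The green strainer insert has tipped over inside the steel dump box, and its low end is caught under the splash lip of the dark collar, which itself sits a little off. Turn it level inside the box until its ends come free, without wrenching it, lift it out by its grip plate, and stand it upright along the middle of the drip grille to drain, leaving the other bar things where they are.

Things in the scene. Friction and masses are not known exactly. Their poses are not given: they have to be found in the camera images.
- strainer: green plastic insert, about 0.26 kg. Origin: centre of the base's underside; y along its length. Base 64 (x) by 150 mm (y), 4 thick; side rails 16 high; end plates 5 mm thick, outer faces at y = +75 and -75, 80 mm high. Starts in the dump box, y along the box's y, tipped 0.20 rad, +y end down on the deep floor, base on the step edge; tipped it is 163 mm long and cannot pass the mouth.
- grip (a point): middle of the top edge of the strainer's grip plate, the upward part of its -y end plate: 44 mm wide (x), 10 mm thick (strainer y = -75 to -65 mm), z = 68 to 125 mm; this point is at strainer (0, -70, 125) mm, axes as the strainer's. Lifting this end while tipped jams it; to pass the mouth the strainer must be level within about 0.04 rad.
- low_top (a point): outer top edge of the strainer's low +y end plate, strainer (0, 75, 80) mm; at the start it lies under the lip, 1 to 4 mm from the box's +y wall.
- dump_box: open steel dump box, fixed, left or right of the drip grille. Origin: centre of its underside, z up, y along its length. Inside 76 (x) by 190 mm (y = -95 to +95), walls 5 mm thick, 90 mm high, deep floor at z = 4 mm. On its rim sits a dark collar that holds the lip over the +y end and narrows the mouth to 154 mm in y: a level strainer has 4 mm to spare.
- collar_mid (a point): where the middle of the collar should be: box (0, 0, 94) mm. The collar is really stuck up to 10 mm off it along the box's +y or -y, each time different, and will not move; only touch or sight tells. When 0 mm off, the lip's inner edge is at y = +71.5 (lip underside z = 112, top 117), and a skirt at the -y end has its inner face at y = -82.5, from z = 27 to 94 mm.
- step_edge (a point): middle of the edge of the step in the box's floor, box (0, -17, 23) mm. From here to the -y wall the floor is at z = 23 mm. A level strainer resting at step height has its 80 mm end plate 9 mm below the lip's underside; there it can slide under the lip, and against the skirt with its grip end.
- drip_grille: black drip tray with a slotted chrome grille, 94 mm (x) by 218 mm (y), 18 mm high, loose, 0.45 kg. Origin: centre of its underside, z up, y along its length; its flat top is at z = 18 mm.
- tamper: coffee tamper, black handle and steel foot, 58 mm across, 82 mm high, a bystander; origin at the centre of its underside
- jigger: steel double-cone jigger, 44 mm across, 74 mm high, a bystander; origin at the centre of its underside
- tea_glass: small straight clear glass, 62 mm across, 63 mm high, a bystander; origin at the centre of its underside
- milk_pitcher: small pitcher with a handle, 69 by 98 mm, 80 mm high, a bystander; origin at the centre of its underside

How it is judged:
On the way, in this order (a step that is already met when the one before it is completed fails the run):
1. the strainer is turned level while still down inside the box (angle between strainer's own z axis and vertical below 0.07 rad and z of strainer in the frame of dump_box below 0.06 m), for 0.1 s.
2. the strainer is lifted clear of the box, still roughly upright (z of strainer in the frame of dump_box above 0.12 m and angle between strainer's own z axis and vertical below 0.3 rad), for 0.1 s.
At the end, for the whole second after the job is handed in: the strainer stands upright (within 0.08 rad) and at rest on the drip grille: base on its top (origin 14 to 24 mm above the grille's underside), within 18 mm of the grille's middle across and 40 mm along it, lengthwise within 0.2 rad (either way round), released (x of strainer in the frame of drip_grille between -0.018 and 0.018 m and y of strainer in the frame of drip_grille between -0.04 and 0.04 m and z of strainer in the frame of drip_grille between 0.014 and 0.024 m and angle between the y axis of strainer and the y axis of drip_grille, either way round below 0.2 rad and angle between strainer's own z axis and vertical below 0.08 rad and linear speed of strainer below 0.02 m/s); the robot touches nothing.
It fails at once if the tamper is pushed more than 30 mm (distance of tamper from where it was at the start of the episode above 0.03 m).
It fails at once if the jigger is pushed more than 30 mm (distance of jigger from where it was at the start of the episode above 0.03 m).
It fails at once if the tea glass is pushed more than 30 mm (distance of tea_glass from where it was at the start of the episode above 0.03 m).
It fails at once if the milk pitcher is pushed more than 30 mm (distance of milk_pitcher from where it was at the start of the episode above 0.03 m).
It fails at once if the strainer is wrenched: more than 40 N between it and the box (contact force between strainer and dump_box above 40 N).
It also fails if it takes over 64 s, if anything falls off the work surface, if the arm or the gripper's body presses on something with over 40 N, if the wrist force passes 120 N, or if a joint passes its speed limit or range.

ROBOT

A 6-joint arm with a two-finger parallel gripper is mounted at the origin on a cart in front of the work surface, level with it; the furniture and walls round the work are solid. World frame = base frame: x ahead of the robot, y to its left, z up, the work surface at z = 0. Lengths are in m, angles in rad, forces in N, time in s.
With the tool pointing down it reaches from about 0.3 to 0.875 m from the base axis. Payload 6.4 kg.
Tool frame: the origin (TCP) lies midway between the tips of the shut fingers; the grasp point (between the pads) lies 19 mm behind it; z points along the fingers, y is the direction in which the jaws open and shut (so a half turn about z gives the same grasp; the last joint's range is limited). The gripper opens to 88 mm and grips with 3 to 60 N. Pads are 18 mm wide; open, the fingers measure 123 mm over their backs; the gripper's body (75 mm by 187 mm) begins 45 mm behind the grasp point.
Start: joints at [-1.395, 0.181, 1.607, -0, 1.354, -0.206], TCP at [0.214, -0.534, 0.239] pointing down, gripper open.
Joint ranges: [-2.99, 2.99], [-0.89, 2.07], [0.3, 2.58], [-1.14, 4.28], [0, 2.63], [-3.12, 3.12]. Speed limits (rad/s): [2.57, 2.57, 3.01, 3.14, 3.14, 3.14].

INTERFACE

Orientations are given as a unit quaternion [x, y, z, w].
In Python, from rig import sense, read_camera, camera_info, finish_job gives the robot as it stands. The module is installed in compiled form; this text tells all that it offers.
- The arm moves only by the tool move_arm, never from a script. Its argument "targets" is a list that holds one entry, the list of rows, each a list of 7 numbers: the turn, a rotation vector about the tool's x, y, z in degrees, then the shift along the tool's x, y, z in cm, then the finger opening in cm, from 0 to 8.81. A call has 1 to 20 rows; each row shifts and turns the commanded pose from where the row before left it, along the tool's axes as they then stand; what a row does not reach is not made up. A row lasts 1/10 s, in which the tool goes at most 50 mm and 8.59 degrees, less where a joint would pass 70% of its speed; a pose out of reach is approached as far as the arm can. A call with a gripper value outside its range is refused whole. The fingers move at their own pace and stop on an object; "force" is the grip in N (left out, the last holds). Time passes only in rows, so rows that do not move let the fingers close. It gives the time, the measured TCP pose, the force and the opening at its end, in the units of the state.
- sense(): the state, without advancing time (a new reading comes with each control period).
- read_camera(name): name is "side" or "top" or "wrist"; returns the picture (400x640x3 uint8, red, green, blue); there is no depth.
- camera_info(name): a dict with "fov_y" (degrees; the focal length in pixels is half the picture's height over the tangent of half this angle, whatever the lens; pixels are square), "cx", "cy" (the principal point, pixels), "eye" and "rotation" of the camera in the world. Camera axes: x right, y down, z forward; pixel columns grow to the right and rows downward; lengths in m; the calibration is good to about 2 mm. A picture is of the moment at which its call begins: read the wrist's pose just before it. camera_info takes no time and is no camera call; for the wrist camera it gives the pose at the moment of the call.
- finish_job(): hands the job in, once; it reports no verdict.
The state is a dict: "t": time; "joints": joint angles; "joint_velocities": joint speeds; "tau": joint torques, N m; "ee_pos": TCP position; "ee_rot": TCP orientation; "contact_force": force on the tool from outside, world axes, zero at the start; "ft_torque": the same for the moment, N m; "finger_gap": finger opening in m.
Only numpy, scipy, OpenCV 4.12 (cv2) and the standard library are available. Lean on these libraries where they do the work, as an engineer would, in place of code of your own. Each camera call takes 0.05 s, during which the arm holds its last target.

## Working session

There is one attempt and no reset: what is moved stays moved. The work goes in short steps, Python scripts to look and compute and a tool call to move; the robot and the scene stay as the last step left them, time stands still between calls to the robot, and variables do not carry over. Pictures are saved under pics/ and viewed, and the job is handed in when it is done.

Besides the shell and the picture viewer there is one more tool, called after ">>>" by a JSON object that holds its "api" and its "payload", one argument or row to a line. move_arm: Moves the arm, as the interface text tells. Its arguments: {"type":"object","properties":{"targets":{"type":"array"},"force":{"type":"number"}},"required":["targets"]}

```bash
mkdir -p pics; python3 - <<'E'
from rig import *
import cv2
for n in ["side","top","wrist"]:
    i=camera_info(n); im=read_camera(n); cv2.imwrite(f"pics/{n}0.png",im[:,:,::-1]); print(n,i)
print(sense())
E
```

```text
side {'fov_y': 49.490055891728986, 'cx': 329.00312245956934, 'cy': 196.01862223105908, 'eye': array([0.12108377, 0.75451791, 0.68462256]), 'rotation': array([-0.18399844,  0.84756181, -0.48476919,  0.11305923])}
top {'fov_y': 42.37893458555244, 'cx': 316.55023555967085, 'cy': 200.6093124534172, 'eye': array([ 0.43542398, -0.10351918,  1.50824978]), 'rotation': array([-0.70472443,  0.70851474, -0.02926748,  0.02266617])}
wrist {'fov_y': 71.56815149536492, 'cx': 319.4919849736706, 'cy': 200.98704856745664, 'eye': array([ 0.28957726, -0.50286727,  0.38351233]), 'rotation': array([ 0.8182254 , -0.55291078, -0.08858626,  0.13018964])}
{'t': 0.15, 'joints': array([-1.39530537e+00,  1.81409525e-01,  1.60774690e+00, -1.72662016e-05,
        1.35379000e+00, -2.06292588e-01]), 'joint_velocities': array([-0.00024145, -0.00025018, -0.00374383,  0.00053112, -0.00135928,
        0.00051877]), 'tau': array([ 2.06168450e-03, -4.34222567e+01, -3.42174625e+01,  7.03142141e-02,
        3.55575909e-02, -6.73055638e-05]), 'ee_pos': array([ 0.21417541, -0.53319374,  0.23801027]), 'ee_rot': array([ 9.81834847e-01,  1.89736330e-01,  1.99579841e-06, -6.76934047e-04]), 'contact_force': array([-0.06003736, -0.45266291,  0.00210903]), 'ft_torque': array([0.01170792, 0.01466714, 0.00052446]), 'finger_gap': 0.08808681715088336}
```

View pics/side0.png

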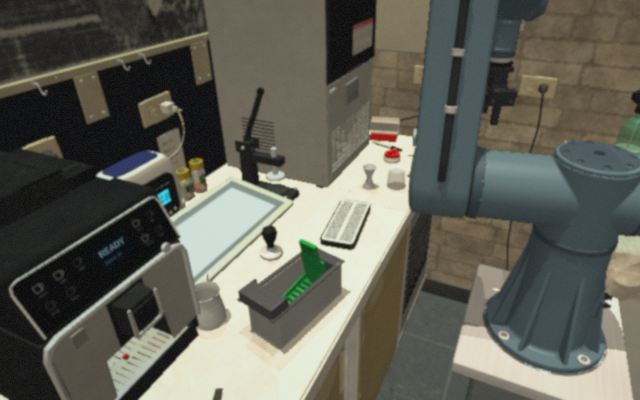

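View pics/top0.png

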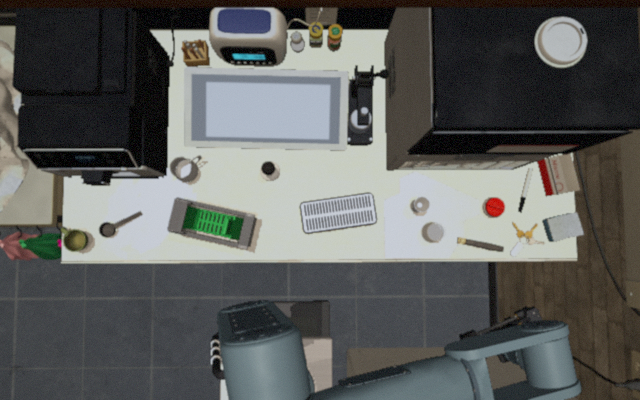

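View pics/wrist0.png

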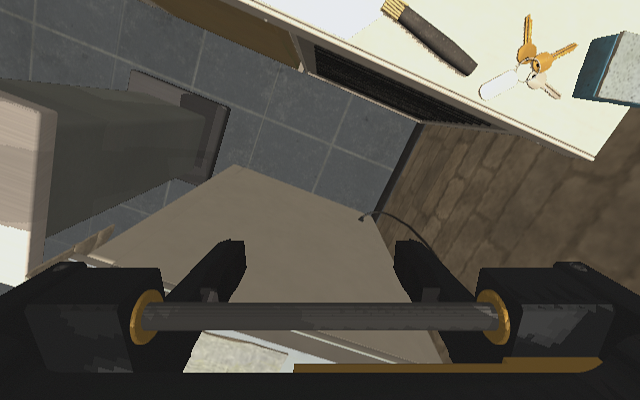

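The side view shows the tipped green insert in the box, with the grip plate at (312,260) and the lip at the near-left. In the top view the box is centred near (213,223), with its lip end at (183,215) and its grip end at (243,230). The grille is at (338,212), the tamper at (270,170), the pitcher at (185,167), the jigger at (420,205) and the glass at (432,232). Next I'll measure them.

```bash
cat > h.py <<'E'
import numpy as np, cv2
from scipy.spatial.transform import Rotation as R
from rig import *
class Cam:
    def __init__(s,n):
        i=camera_info(n); s.f=200/np.tan(np.radians(i['fov_y']/2)); s.cx,s.cy=i['cx'],i['cy']; s.e=np.array(i['eye']); s.R=R.from_quat(i['rotation']).as_matrix()
    def plane(s,p,z):
        p=np.atleast_2d(p).astype(float)
        d=np.c_[(p[:,0]-s.cx)/s.f,(p[:,1]-s.cy)/s.f,np.ones(len(p))]@s.R.T
        return s.e+d*((z-s.e[2])/d[:,2])[:,None]
    def proj(s,P):
        q=(np.atleast_2d(P)-s.e)@s.R
        return np.c_[q[:,0]/q[:,2]*s.f+s.cx,q[:,1]/q[:,2]*s.f+s.cy]
E
python3 - <<'E'
from h import *
c=Cam("top"); im=cv2.imread("pics/top0.png")
a=cv2.resize(im[180:270,155:275],None,fx=6,fy=6,interpolation=cv2.INTER_CUBIC); cv2.imwrite("pics/topz.png",a)
s=cv2.imread("pics/side0.png"); cv2.imwrite("pics/sidez.png",cv2.resize(s[225:355,225:360],None,fx=4.5,fy=4.5,interpolation=cv2.INTER_CUBIC))
print(c.plane([[338,212]],.018),c.plane([[270,170]],.08),c.plane([[185,167]],.08),c.plane([[420,205]],.07),c.plane([[432,232]],.06),c.plane([[213,223]],.1))
E
```

```text
[[ 0.5117107  -0.17962016  0.018     ]] [[0.62665718 0.01203731 0.08      ]] [[0.6361241  0.24839921 0.08      ]] [[ 0.52746035 -0.40673404  0.07      ]] [[ 0.45195981 -0.44104816  0.06      ]] [[0.47930514 0.16539699 0.1       ]]
```

View pics/topz.png

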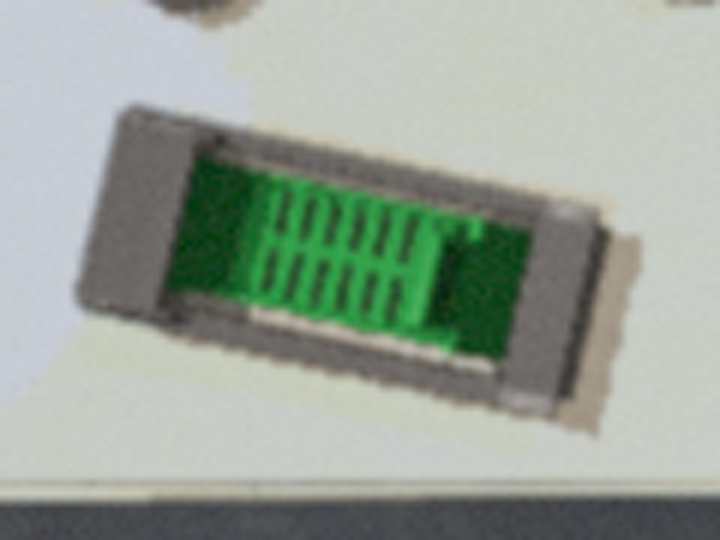

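View pics/sidez.png

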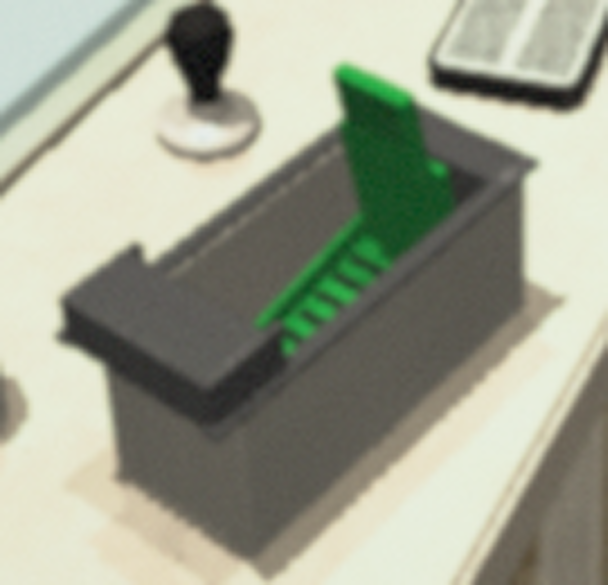

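```bash
cat >> h.py <<'E'
def tool():
    s=sense(); return np.array(s['ee_pos']),R.from_quat(s['ee_rot']).as_matrix(),s
def to(Pw):  # world point -> shift in tool axes, cm
    p,M,_=tool(); return (np.array(Pw)-p)@M*100
E
python3 - <<'E'
from h import *
c=Cam("wrist"); p,M,s=tool()
print("tool axes\n",M.round(3)); print("cam in tool",((c.e-p)@M).round(4),"cam axes in tool\n",(M.T@c.R).round(3))
print(to([.44,.15,.40]))
t=Cam("top")
def tp(u,v,z): return t.plane([[155+u/6,180+v/6]],z)[0].round(4)
# lip top corners z .117 ; 
for u,v,z in [(130,108,.117),(80,300,.117),(198,130,.117),(160,320,.117),(600,215,.097),(570,405,.097)]: print(tp(u,v,z))
E
```

```text
tool axes
 [[ 0.928  0.373 -0.   ]
 [ 0.373 -0.928  0.001]
 [ 0.    -0.001 -1.   ]]
cam in tool [ 0.0813 -0.0002 -0.1456] cam axes in tool
 [[ 0.    -0.95  -0.311]
 [ 1.     0.     0.001]
 [-0.001 -0.311  0.95 ]]
[ 46.41514849 -55.00809311 -16.11380374]
[0.5467 0.2606 0.117 ]
[0.4606 0.2817 0.117 ]
[0.5367 0.23   0.117 ]
[0.4515 0.2459 0.117 ]
[0.4984 0.0515 0.097 ]
[0.4122 0.0649 0.097 ]
```

>>> {"api": "move_arm", "payload": {
  "targets": [
    [[0, 0, 0, 0, 0, -4.7, 8], [0, 0, 0, 0, 0, -4.7, 8], [0, 0, 0, 0, 0, -4.6, 8], [0, 0, 0, 3.5, -3.2, 0, 8], [0, 0, 0, 3.5, -3.2, 0, 8], [0, 0, 0, 3.5, -3.2, 0, 8], [0, 0, 0, 3.5, -3.2, 0, 8], [0, 0, 0, 3.5, -3.2, 0, 8], [0, 0, 0, 3.5, -3.2, 0, 8], [0, 0, 0, 3.5, -3.2, 0, 8], [0, 0, 0, 3.5, -3.2, 0, 8], [0, 0, 0, 3.5, -3.2, 0, 8], [0, 0, 0, 3.5, -3.2, 0, 8], [0, 0, 0, 3.5, -3.2, 0, 8], [0, 0, 0, 3.5, -3.2, 0, 8], [0, 0, 0, 3.5, -3.2, 0, 8], [0, 0, 0, 3.5, -3.2, 0, 8], [0, 0, 0, 3.5, -3.2, 0, 8], [0, 0, 0, 3.5, -3.2, 0, 8]]
  ]
}}

```text
t: 2.05
ee_pos: [0.5435, 0.1523, 0.3785]
ee_rot: [0.982, 0.19, -0.0, 0.0]
contact_force: [1.5, -0.2, 0.8]
finger_gap: 0.0802
```

>>> {"api": "move_arm", "payload": {
  "targets": [
    [[0, 0, 7, 0, 0, 0, 8], [0, 0, 7, 0, 0, 0, 6], [0, 0, 7, 0, 0, 0, 6], [0, 0, 7, 0, 0, 0, 6], [0, 0, 6.7, 0, 0, 0, 6], [0, 0, 0, 0, 0, 0, 6], [0, 0, 0, 0, 0, 0, 6]]
  ]
}}

```text
t: 2.75
ee_pos: [0.5431, 0.1502, 0.3785]
ee_rot: [0.994, -0.11, -0.0, 0.0]
contact_force: [-0.4, -0.3, -0.0]
finger_gap: 0.0599
```

```bash
python3 - <<'E'
from h import *
c=Cam("wrist"); im=read_camera("wrist")
np.savez("w1.npz",e=c.e,R=c.R)
cv2.imwrite("pics/w1.png",im[:,:,::-1]); p,M,s=tool(); print(s['t'],p,M.round(3),s['joints'].round(2),s['contact_force'])
E
```

```text
2.8 [0.5431068  0.15015818 0.37855718] [[ 0.976 -0.219 -0.   ]
 [-0.219 -0.976  0.   ]
 [-0.     0.    -1.   ]] [0.06 0.08 1.45 0.   1.62 1.85] [-0.30973951  0.58957462 -0.02497722]
```

View pics/w1.png

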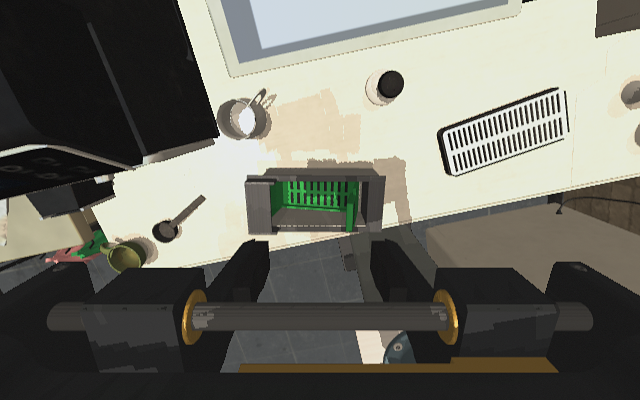

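The wrist view shows the box centred at (315,203), aligned with the image axes. The grille is at (505,130), the tamper at (385,87) and the pitcher at (245,118). I'll go closer.

>>> {"api": "move_arm", "payload": {
  "targets": [
    [[0, 0, 0, -1.4, 0, 3.7, 6], [0, 0, 0, -1.4, 0, 3.7, 6], [0, 0, 0, -1.4, -0.2, 3.7, 6], [0, 0, 0, -1.4, -0.2, 3.7, 6], [0, 0, 0, 0, 0, 0, 6], [0, 0, 0, 0, 0, 0, 6], [0, 0, 0, 0, 0, 0, 6]]
  ]
}}

```text
t: 3.5
ee_pos: [0.4916, 0.1665, 0.2334]
ee_rot: [0.994, -0.111, 0.002, -0.0]
contact_force: [0.6, 0.6, 0.1]
finger_gap: 0.0603
```

```bash
python3 - <<'E'
from h import *
c=Cam("wrist"); im=read_camera("wrist")
np.savez("w2.npz",e=c.e,R=c.R)
cv2.imwrite("pics/w2.png",im[:,:,::-1]); p,M,s=tool(); print(s['t'],p,M.round(3),s['joints'].round(2),s['contact_force'])
cv2.imwrite("pics/w2z.png",cv2.resize(im[110:270,190:450,::-1],None,fx=3,fy=3,interpolation=cv2.INTER_CUBIC))
E
```

```text
3.55 [0.49170543 0.16643668 0.23348496] [[ 0.975 -0.222  0.005]
 [-0.222 -0.975  0.   ]
 [ 0.005 -0.001 -1.   ]] [ 0.1   0.06  1.76 -0.    1.32  1.89] [-0.10844366  0.56312613  0.10742463]
```

View pics/w2.png

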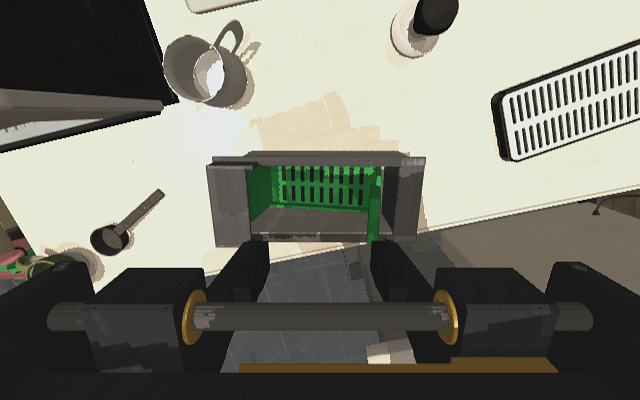

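View pics/w2z.png

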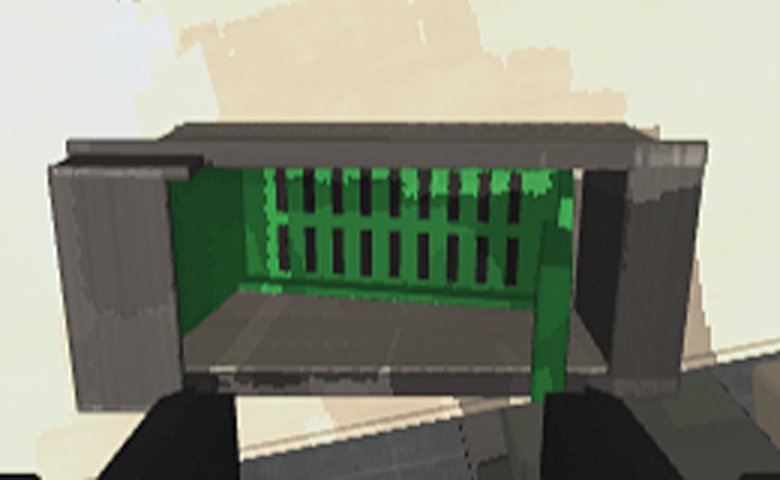

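```bash
python3 - <<'E'
from h import *
c=Cam("wrist"); d=np.load("w2.npz"); c.e=d['e']; c.R=d['R']
def q(u,v,z): return c.plane([[190+u/3-.33,110+v/3-.33]],z)[0]
A=q(184,123,0);B=q(630,124,0); v=(A-B)[:2]; L=np.linalg.norm(v); print("box bottom far edge len",L); by=v/L; bx=np.array([by[1],-by[0]])
print("yaw from +y",np.arctan2(-by[0],by[1]))
o=(A+B)[:2]/2-bx*.043; print("box origin",o,by)
def loc(p): return ((p[:2]-o)@bx*1000).round(1),((p[:2]-o)@by*1000).round(1)
for n,a in dict(lip_in_top=(170,175,.112),lip_in_b=(183,365,.112),lip_o1=(50,168,.117),lip_o2=(80,408,.117),r1=(707,145,.099),r2=(678,395,.099),mr1=(628,165,.097),mr2=(611,372,.097),farrim=(400,143,.097),collarL=(68,142,.097),grip1=(570,170,.15),grip_near=(550,400,.153)).items(): print(n,loc(q(*a)),q(*a).round(4))
E
```

```text
box bottom far edge len 0.20179346736639675
yaw from +y -0.2251761152619659
box origin [0.47702483 0.1621912 ] [0.22327803 0.9747548 ]
lip_in_top (np.float64(41.2), np.float64(79.2)) [0.5349 0.2302 0.112 ]
lip_in_b (np.float64(-26.1), np.float64(79.9)) [0.4695 0.2459 0.112 ]
lip_o1 (np.float64(44.4), np.float64(115.8)) [0.5461 0.2652 0.117 ]
lip_o2 (np.float64(-40.3), np.float64(115.8)) [0.4636 0.284  0.117 ]
r1 (np.float64(49.3), np.float64(-99.1)) [0.5029 0.0545 0.099 ]
r2 (np.float64(-43.6), np.float64(-99.4)) [0.4124 0.075  0.099 ]
mr1 (np.float64(42.1), np.float64(-73.7)) [0.5016 0.0809 0.097 ]
mr2 (np.float64(-35.2), np.float64(-74.4)) [0.4261 0.0975 0.097 ]
farrim (np.float64(49.4), np.float64(4.3)) [0.5262 0.1553 0.097 ]
collarL (np.float64(49.5), np.float64(116.9)) [0.5514 0.2651 0.097 ]
grip1 (np.float64(50.3), np.float64(-42.4)) [0.5166 0.1096 0.15  ]
grip_near (np.float64(-18.9), np.float64(-40.6)) [0.4496 0.1269 0.153 ]
```

Box yaw is -0.225 rad. The lip's inner edge is at y≈+79.7 and the skirt side at ≈-74, so both ends put the collar about +8.3 mm off. The grip plate top at y≈-41 matches the stated 0.20 tip. Next I'll tilt the tool to match the plate.

>>> {"api": "move_arm", "payload": {
  "targets": [
    [[-5.73, -0.3, 0, 0, 0, 0, 6], [-5.73, 0, 0, 0, 0, 0, 6], [0, 0, 0, 0, 0, 0, 6], [0, 0, 0, 0, 0, 0, 6], [0, 0, 0, 0, 0, 0, 6]]
  ]
}}

```text
t: 4.05
ee_pos: [0.4899, 0.1663, 0.2313]
ee_rot: [0.989, -0.111, -0.013, 0.098]
contact_force: [-0.1, -0.8, 1.0]
finger_gap: 0.0597
```

```bash
cat >> h.py <<'E'
bo=np.array([.4795,.1616,0]); by=np.array([.2233,.9748,0]); bx=np.array([.9748,-.2233,0]); bz=np.array([0,0,1.])
B=np.c_[bx,by,bz]
def bw(x,y,z): return bo+B@np.array([x,y,z])/1000
def rep():
    p,M,s=tool(); q=B.T@(p-bo)*1000
    Mb=B.T@M  # tool axes in box
    # ideal: tool x=bx,y=-by,z=-bz
    E=R.from_matrix(M.T@(B@np.diag([1,-1,-1.]))).as_rotvec(degrees=True)
    f=B.T@s['contact_force']; 
    tiltx=np.arctan2(Mb[2,1],-Mb[2,2])
    print("t",round(s['t'],2),"tcp box mm",q.round(1),"rot to level (tool,deg)",E.round(2),"F box",f.round(2),"T",np.array(s['ft_torque']).round(2),"gap",round(s['finger_gap'],4))
    return q,E
E
python3 - <<'E'
from h import *
rep(); print("pre",to(bw(0,-34.6,184.7)).round(2),"grasp",to(bw(0,-48.5,116.1)).round(2))
E
```

```text
t 4.05 tcp box mm [  9.1   6.9 231.3] rot to level (tool,deg) [11.33  0.25  0.07] F box [ 0.03 -0.76  1.02] T [ 0.15 -0.02 -0.01] gap 0.0597
pre [-0.89  3.15  5.39] grasp [-0.86  3.16 12.39]
```

>>> {"api": "move_arm", "payload": {
  "targets": [
    [[0, 0.25, 0, -0.45, 1.55, 0, 6], [0, 0, 0, -0.45, 1.6, 0, 6], [0, 0, 0, 0, 0, 2.7, 6], [0, 0, 0, 0, 0, 2.7, 6], [0, 0, 0, 0, 0, 0, 6], [0, 0, 0, 0, 0, 0, 6]]
  ]
}}

```text
t: 4.65
ee_pos: [0.4715, 0.1275, 0.1847]
ee_rot: [0.989, -0.111, -0.012, 0.099]
contact_force: [0.1, -0.1, 0.9]
finger_gap: 0.06
```

```bash
python3 - <<'E'
from h import *
rep(); print("grasp",to(bw(0,-48.5,116.1)).round(2))
c=Cam("wrist"); im=read_camera("wrist"); s=read_camera("side")
cv2.imwrite("pics/w3.png",im[:,:,::-1]); cv2.imwrite("pics/s3.png",cv2.resize(s[180:360,210:400,::-1],None,fx=4,fy=3.3,interpolation=cv2.INTER_CUBIC))
print("wrist px of predicted grip top ends", c.proj([bw(-22,-40.6,155.3),bw(22,-40.6,155.3)]))
E
```

```text
t 4.65 tcp box mm [ -0.2 -35.  184.7] rot to level (tool,deg) [11.43  0.06  0.05] F box [ 0.12 -0.1   0.94] T [ 0.12 -0.07  0.  ] gap 0.06
grasp [ 0.03 -0.04  6.99]
wrist px of predicted grip top ends [[319.3554005  261.32305683]
 [319.42261583 203.13392803]]
```

View pics/w3.png

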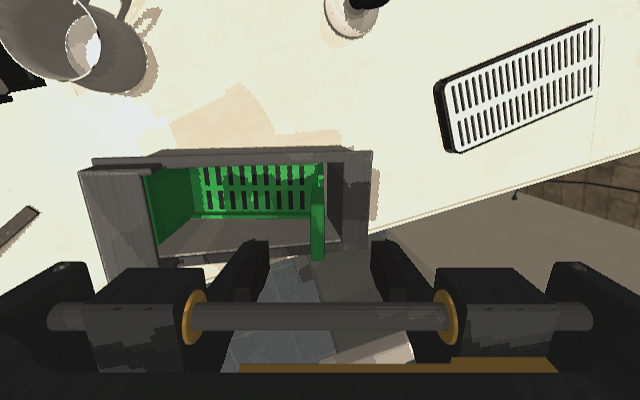

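View pics/s3.png

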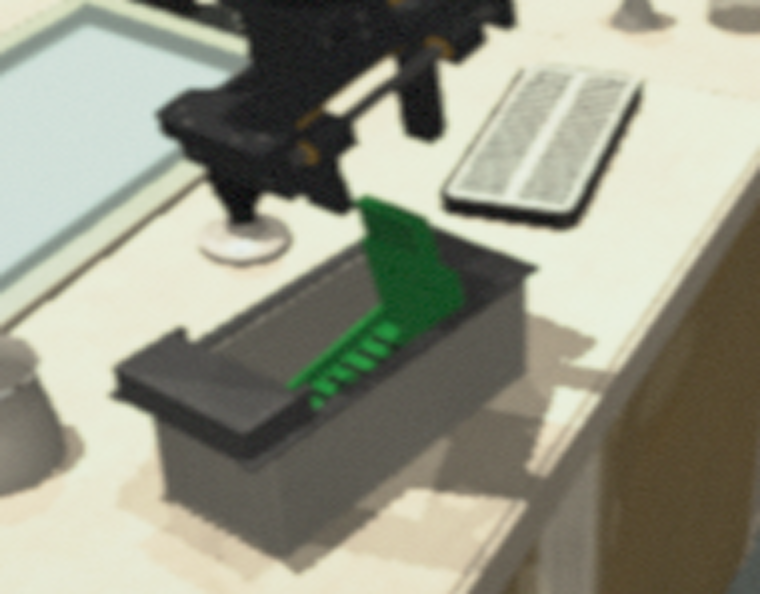

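The wrist view shows the plate at column ~317, against 319 predicted, with its near end at row 260, so it sits between the fingers. I'll descend and close gently.

>>> {"api": "move_arm", "payload": {
  "targets": [
    [[0, 0, 0, 0, -0.1, 2.5, 6], [0, 0, 0, 0, 0, 2.5, 6], [0, 0, 0, 0, 0, 1.5, 6], [0, 0, 0, 0, 0, 0.5, 6], [0, 0, 0, 0, 0, 0, 5], [0, 0, 0, 0, 0, 0, 3], [0, 0, 0, 0, 0, 0, 1.6], [0, 0, 0, 0, 0, 0, 0.5], [0, 0, 0, 0, 0, 0, 0.5], [0, 0, 0, 0, 0, 0, 0.5]]
  ],
  "force": 25
}}

```text
t: 5.75
ee_pos: [0.4686, 0.1154, 0.1155]
ee_rot: [0.989, -0.111, -0.011, 0.099]
contact_force: [-0.0, -0.5, 0.7]
finger_gap: 0.0142
```

```bash
python3 - <<'E'
from h import *
rep()
E
```

```text
t 5.75 tcp box mm [ -0.3 -47.5 115.5] rot to level (tool,deg) [11.45  0.02  0.12] F box [ 0.07 -0.45  0.7 ] T [ 0.12  0.03 -0.03] gap 0.0142
```

>>> {"api": "move_arm", "payload": {
  "targets": [
    [[0, 0, 0, 0, 0, 0, 0.3], [0, 0, 0, 0, 0, 0, 0.3], [0, 0, 0, 0, 0, 0, 0.3]]
  ],
  "force": 40
}}

```text
t: 6.05
ee_pos: [0.4687, 0.1154, 0.1154]
ee_rot: [0.989, -0.111, -0.011, 0.099]
contact_force: [-0.4, 0.5, 1.9]
finger_gap: 0.0095
```

```bash
python3 - <<'E'
from h import *
rep()
E
```

```text
t 6.05 tcp box mm [ -0.3 -47.4 115.4] rot to level (tool,deg) [11.45  0.03  0.11] F box [-0.49  0.36  1.93] T [ 0.2  -0.08  0.01] gap 0.0095
```

Gripped at a 9.5 mm gap. Now I'll level it in two stages while watching the force.

>>> {"api": "move_arm", "payload": {
  "targets": [
    [[1.15, 0, 0, 0, 0.19, 0.068, 0.3], [1.15, 0, 0, 0, 0.19, 0.068, 0.3], [1.15, 0, 0, 0, 0.19, 0.068, 0.3], [1.15, 0, 0, 0, 0.19, 0.068, 0.3], [1.15, 0, 0, 0, 0.19, 0.068, 0.3], [0, 0, 0, 0, 0, 0, 0.3]]
  ]
}}

```text
t: 6.65
ee_pos: [0.4659, 0.1049, 0.1132]
ee_rot: [0.992, -0.112, -0.006, 0.049]
contact_force: [0.3, 0.4, -2.4]
finger_gap: 0.0092
```

```bash
python3 - <<'E'
from h import *
rep()
E
```

```text
t 6.65 tcp box mm [ -0.6 -58.3 113.2] rot to level (tool,deg) [5.68 0.09 0.04] F box [ 0.2   0.5  -2.36] T [-0.09  0.02  0.03] gap 0.0092
```

>>> {"api": "move_arm", "payload": {
  "targets": [
    [[1.14, 0, 0, 0, 0.175, 0.035, 0.3], [1.14, 0, 0, 0, 0.175, 0.035, 0.3], [1.14, 0, 0, 0, 0.175, 0.035, 0.3], [1.14, 0, 0, 0, 0.175, 0.035, 0.3], [1.14, 0, 0, 0, 0.175, 0.035, 0.3], [0, 0, 0, 0, 0, 0, 0.3], [0, 0, 0, 0, 0, 0, 0.3]]
  ]
}}

```text
t: 7.35
ee_pos: [0.4644, 0.0968, 0.1123]
ee_rot: [0.994, -0.112, -0.0, 0.0]
contact_force: [0.3, 0.0, -2.9]
finger_gap: 0.0098
```

```bash
python3 - <<'E'
from h import *
rep()
im=read_camera("wrist"); s=read_camera("side"); s=s[180:360,210:400]
cv2.imwrite("pics/w4.png",im[:,:,::-1]); cv2.imwrite("pics/s4.png",cv2.resize(s[:,:,::-1],None,fx=4,fy=3.3,interpolation=cv2.INTER_CUBIC))
E
```

```text
t 7.35 tcp box mm [ -0.3 -66.6 112.3] rot to level (tool,deg) [0.01 0.05 0.07] F box [ 0.28  0.09 -2.9 ] T [-0.18  0.05  0.01] gap 0.0098
```

View pics/w4.png

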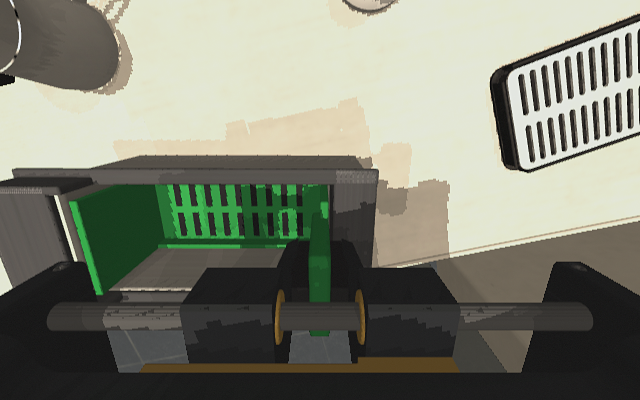

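View pics/s4.png

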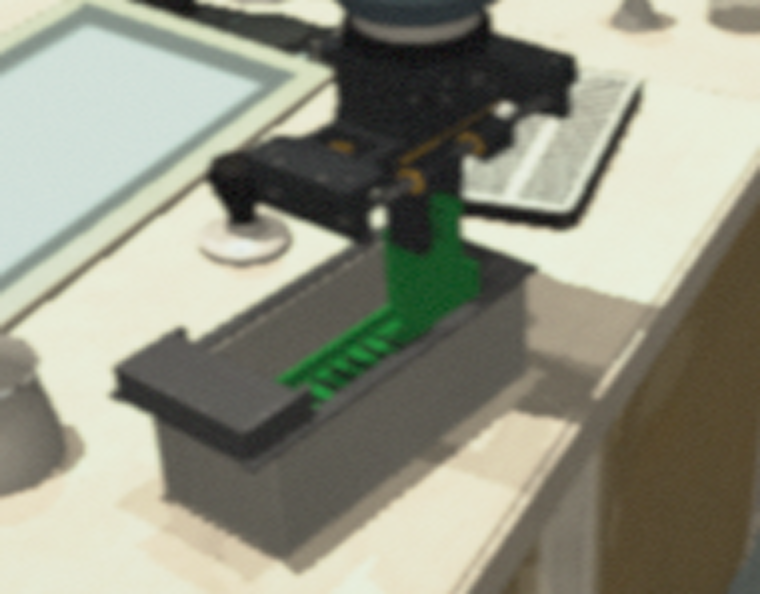

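Level now (0.01° residual) with only the weight on the wrist, and the wrist view shows a strip between the low end plate (75,240) and the lip edge (50,240). I'll confirm the skirt position by a light touch toward -y.

>>> {"api": "move_arm", "payload": {
  "targets": [
    [[0, 0, 0, 0, 0.05, 0, 0.3], [0, 0, 0, 0, 0.05, 0, 0.3], [0, 0, 0, 0, 0, 0, 0.3]]
  ]
}}

```text
t: 7.75
ee_pos: [0.4641, 0.0962, 0.1122]
ee_rot: [0.994, -0.111, -0.001, 0.0]
contact_force: [-0.3, -0.5, -3.2]
finger_gap: 0.0095
```

>>> {"api": "move_arm", "payload": {
  "targets": [
    [[0, 0, 0, 0, 0.05, 0, 0.3], [0, 0, 0, 0, 0, 0, 0.3]]
  ]
}}

```text
t: 7.95
ee_pos: [0.464, 0.0956, 0.1122]
ee_rot: [0.994, -0.111, -0.0, 0.0]
contact_force: [0.5, 0.1, -2.9]
finger_gap: 0.0098
```

```bash
python3 - <<'E'
from h import *
rep()
E
```

```text
t 7.95 tcp box mm [ -0.4 -67.8 112.2] rot to level (tool,deg) [0.01 0.05 0.12] F box [ 0.46  0.19 -2.9 ] T [-0.19  0.03 -0.01] gap 0.0098
```

>>> {"api": "move_arm", "payload": {
  "targets": [
    [[0, 0, 0, 0, 0.05, 0, 0.3], [0, 0, 0, 0, 0, 0, 0.3]]
  ]
}}

```text
t: 8.15
ee_pos: [0.4639, 0.0951, 0.1122]
ee_rot: [0.994, -0.111, -0.0, 0.0]
contact_force: [-0.4, 0.7, -2.4]
finger_gap: 0.0097
```

>>> {"api": "move_arm", "payload": {
  "targets": [
    [[0, 0, 0, 0, 0.05, 0, 0.3], [0, 0, 0, 0, 0, 0, 0.3]]
  ]
}}

```text
t: 8.35
ee_pos: [0.4638, 0.0946, 0.1122]
ee_rot: [0.994, -0.111, -0.001, 0.0]
contact_force: [0.3, -0.6, -2.5]
finger_gap: 0.0098
```

```bash
python3 - <<'E'
from h import *
rep()
E
```

```text
t 8.35 tcp box mm [ -0.4 -68.8 112.2] rot to level (tool,deg) [0.01 0.06 0.11] F box [ 0.47 -0.54 -2.53] T [-0.18  0.09  0.03] gap 0.0098
```

>>> {"api": "move_arm", "payload": {
  "targets": [
    [[0, 0, 0, 0, 0.05, 0, 0.3], [0, 0, 0, 0, 0, 0, 0.3]]
  ]
}}

```text
t: 8.55
ee_pos: [0.4637, 0.0941, 0.1122]
ee_rot: [0.994, -0.111, -0.0, 0.0]
contact_force: [-0.4, 0.1, -2.8]
finger_gap: 0.0096
```

>>> {"api": "move_arm", "payload": {
  "targets": [
    [[0, 0, 0, 0, 0.05, 0, 0.3], [0, 0, 0, 0, 0, 0, 0.3]]
  ]
}}

```text
t: 8.75
ee_pos: [0.4636, 0.0938, 0.1122]
ee_rot: [0.994, -0.111, -0.0, -0.0]
contact_force: [0.3, 1.3, -3.0]
finger_gap: 0.0094
```

>>> {"api": "move_arm", "payload": {
  "targets": [
    [[0, 0, 0, 0, 0.05, 0, 0.3], [0, 0, 0, 0, 0, 0, 0.3]]
  ]
}}

```text
t: 8.95
ee_pos: [0.4636, 0.0936, 0.1122]
ee_rot: [0.994, -0.111, -0.0, -0.0]
contact_force: [2.2, 4.2, -3.5]
finger_gap: 0.0097
```

```bash
python3 - <<'E'
from h import *
rep()
E
```

```text
t 8.95 tcp box mm [ -0.3 -69.8 112.2] rot to level (tool,deg) [-0.05  0.05  0.1 ] F box [ 1.23  4.59 -3.49] T [ 0.62 -0.14 -0.04] gap 0.0097
```

Contact came at TCP y≈-69.5, within 0.3 mm of what the picture predicted (collar about +8 mm off). I'll back off to the middle of the 4 mm play and start lifting.

>>> {"api": "move_arm", "payload": {
  "targets": [
    [[0, 0, 0.1, 0, -0.13, 0, 0.3], [0, 0, 0, 0, -0.12, 0, 0.3], [0, 0, 0, 0, 0, 0, 0.3], [0, 0, 0, 0, 0, -0.15, 0.3], [0, 0, 0, 0, 0, -0.15, 0.3], [0, 0, 0, 0, 0, -0.15, 0.3], [0, 0, 0, 0, 0, 0, 0.3]]
  ]
}}

```text
t: 9.65
ee_pos: [0.4643, 0.0955, 0.1171]
ee_rot: [0.994, -0.112, -0.0, 0.0]
contact_force: [0.4, -0.3, -2.5]
finger_gap: 0.0094
```

```bash
python3 - <<'E'
from h import *
rep()
E
```

```text
t 9.65 tcp box mm [-1.000e-01 -6.780e+01  1.171e+02] rot to level (tool,deg) [0.01 0.02 0.01] F box [ 0.48 -0.23 -2.52] T [-0.15  0.08 -0.01] gap 0.0094
```

>>> {"api": "move_arm", "payload": {
  "targets": [
    [[0, 0, 0, 0, 0, -0.1, 0.3], [0, 0, 0, 0, 0, -0.1, 0.3], [0, 0, 0, 0, 0, 0, 0.3]]
  ]
}}

```text
t: 9.95
ee_pos: [0.4641, 0.0956, 0.1189]
ee_rot: [0.994, -0.112, -0.0, 0.0]
contact_force: [-0.8, 0.6, -2.5]
finger_gap: 0.0098
```

```bash
python3 - <<'E'
from h import *
rep()
E
```

```text
t 9.95 tcp box mm [ -0.2 -67.8 118.9] rot to level (tool,deg) [0.01 0.04 0.01] F box [-0.9   0.43 -2.5 ] T [-0.13  0.06  0.01] gap 0.0098
```

>>> {"api": "move_arm", "payload": {
  "targets": [
    [[0, 0, 0, 0, -0.02, -0.2, 0.3], [0, 0, 0, 0, 0, -0.3, 0.3], [0, 0, 0, 0, 0, -0.4, 0.3], [0, 0, 0, 0, 0, -0.4, 0.3], [0, 0, 0, 0, 0, 0, 0.3]]
  ]
}}

```text
t: 10.45
ee_pos: [0.4647, 0.0958, 0.1326]
ee_rot: [0.994, -0.112, 0.0, -0.0]
contact_force: [0.4, 0.1, -3.8]
finger_gap: 0.0094
```

```bash
python3 - <<'E'
from h import *
rep()
im=read_camera("wrist")
cv2.imwrite("pics/w5.png",im[:,:,::-1])
E
```

```text
t 10.45 tcp box mm [  0.3 -67.5 132.6] rot to level (tool,deg) [-0.01 -0.03  0.01] F box [ 0.34  0.21 -3.77] T [-0.15  0.02  0.03] gap 0.0094
```

View pics/w5.png

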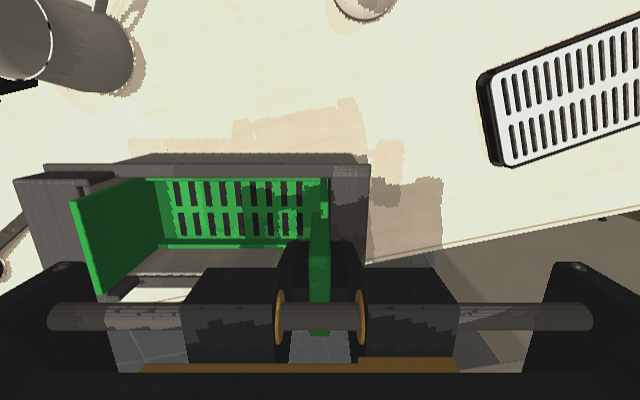

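The +y end plate's top (75,205) is now above the lip and the force reads only the weight. I'll keep lifting.

>>> {"api": "move_arm", "payload": {
  "targets": [
    [[0, 0, 0, 0, 0, -0.6, 0.3], [0, 0, 0, 0, 0, -0.8, 0.3], [0, 0, 0, 0, 0, -0.8, 0.3], [0, 0, 0, 0, 0, -0.8, 0.3], [0, 0, 0, 0, 0, -0.8, 0.3], [0, 0, 0, 0, 0, -0.8, 0.3], [0, 0, 0, 0, 0, 0, 0.3]]
  ]
}}

```text
t: 11.2
ee_pos: [0.4651, 0.0958, 0.1793]
ee_rot: [0.994, -0.112, 0.001, -0.0]
contact_force: [0.3, 0.1, -3.6]
finger_gap: 0.0098
```

```bash
python3 - <<'E'
from h import *
rep()
E
```

```text
t 11.2 tcp box mm [  0.7 -67.4 179.3] rot to level (tool,deg) [-0.02 -0.1   0.01] F box [ 0.24  0.18 -3.57] T [-0.11  0.1   0.  ] gap 0.0098
```

>>> {"api": "move_arm", "payload": {
  "targets": [
    [[0, 0, 0, 0, 0, -0.8, 0.3], [0, 0, 0, 0, 0, -1, 0.3], [0, 0, 0, 0, 0, -1, 0.3], [0, 0, 0, 0, 0, -1, 0.3], [0, 0, 0, 0, 0, -1, 0.3], [0, 0, 0, 0, 0, -1.5, 0.3], [0, 0, 0, 0, 0, -2, 0.3], [0, 0, 0, 0, 0, -2, 0.3], [0, 0, 0, 0, 0, -2, 0.3], [0, 0, 0, 0, 0, -2, 0.3], [0, 0, 0, 0, 0, -1, 0.3], [0, 0, 0, 0, 0, 0, 0.3], [0, 0, 0, 0, 0, 0, 0.3]]
  ]
}}

```text
t: 12.5
ee_pos: [0.464, 0.0958, 0.3301]
ee_rot: [0.994, -0.112, -0.001, 0.0]
contact_force: [-0.5, -0.5, -3.2]
finger_gap: 0.0096
```

```bash
python3 - <<'E'
from h import *
rep()
for n in ["wrist","top","side"]:
    cv2.imwrite(f"pics/{n}6.png",read_camera(n)[:,:,::-1])
c=Cam("wrist"); np.savez("w6.npz",e=c.e,R=c.R)
E
```

```text
t 12.5 tcp box mm [ -0.5 -67.6 330.1] rot to level (tool,deg) [0.02 0.1  0.01] F box [-0.35 -0.6  -3.16] T [-0.25  0.12 -0.02] gap 0.0096
```

View pics/wrist6.png

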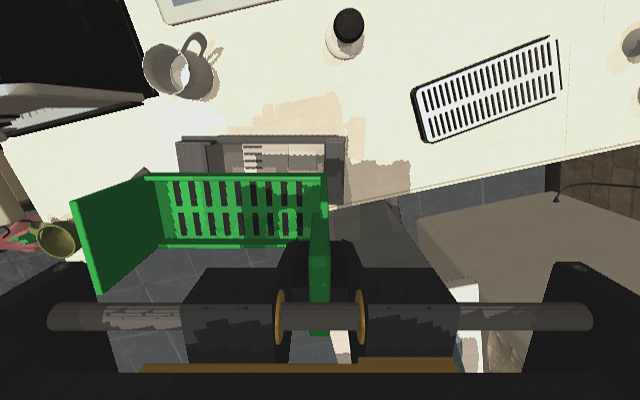

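View pics/side6.png

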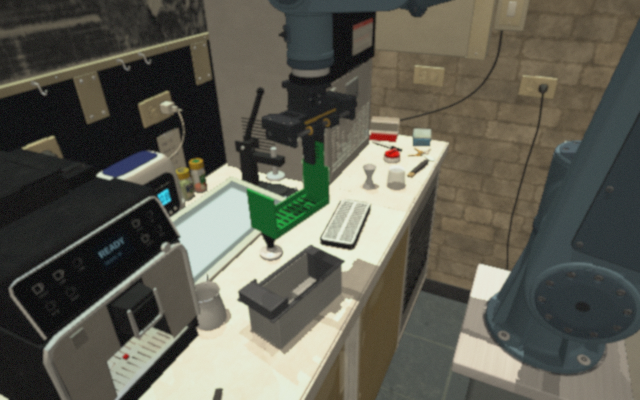

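The strainer is clear of the box and level. The grille is in the wrist view at (487,90). I'll measure it.

```bash
python3 - <<'E'
import cv2,numpy as np
a=cv2.imread("pics/wrist6.png")[25:155,400:575]; b=cv2.imread("pics/top0.png")[185:240,290:386]
cv2.imwrite("pics/gr.png",cv2.resize(a,None,fx=4,fy=4,interpolation=cv2.INTER_CUBIC))
cv2.imwrite("pics/gt.png",cv2.resize(b,None,fx=8,fy=8,interpolation=cv2.INTER_CUBIC))
E
```

```text
(no output)
```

View pics/gr.png

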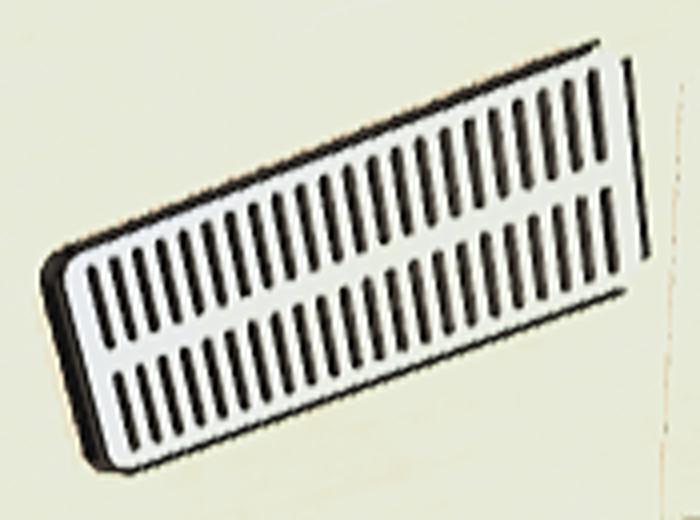

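View pics/gt.png

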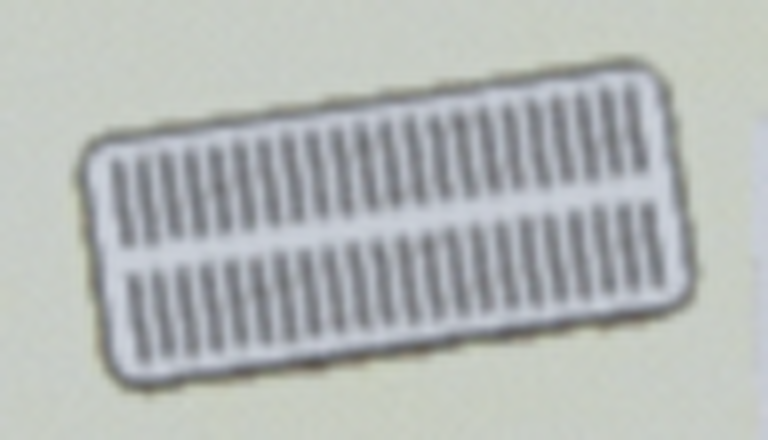

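```bash
python3 - <<'E'
from h import *
t=Cam("top"); w=Cam("wrist"); d=np.load("w6.npz"); w.e=d['e'];w.R=d['R']
P=t.plane(np.array([[120,200],[138,315],[635,130],[652,245]])/8+[290,185],.018)
Q=w.plane(np.array([[101,307],[126,410],[597,115],[610,228]])/4+[400,25],.018)
O=t.plane(np.array([[97,262],[681,185]])/8+[290,185],.016)
for A in (P,Q):
    v=(A[0]+A[1]-A[2]-A[3])[:2]/2; print(A.mean(0).round(4),"len",np.linalg.norm(v).round(4),"yaw from +y",np.arctan2(-v[0],v[1]).round(4))
print(O,O.mean(0),np.linalg.norm(O[0]-O[1]))
E
```

```text
[ 0.5094 -0.1805  0.018 ] len 0.1879 yaw from +y 0.13
[ 0.5099 -0.1805  0.018 ] len 0.1876 yaw from +y 0.1397
[[ 0.49570625 -0.07576274  0.016     ]
 [ 0.52250019 -0.28753853  0.016     ]] [ 0.50910322 -0.18165063  0.016     ] 0.21346404606033173
```

Grille centre is (0.5096,-0.1807) and its yaw +0.135; the two views agree within 1 mm and 0.01 rad. I'll carry the strainer over.

>>> {"api": "move_arm", "payload": {
  "targets": [
    [[0, 0, -3.4, 0, 0, 0, 0.3], [0, 0, -3.4, 0, 0, 0, 0.3], [0, 0, -3.4, 0, 0, 0, 0.3], [0, 0, -3.4, 0, 0, 0, 0.3], [0, 0, -3.5, 0, 0, 0, 0.3], [0, 0, -3.5, 0, 0, 0, 0.3], [0, 0, 0, 0.05, 1, 0, 0.3], [0, 0, 0, 0.05, 2, 0, 0.3], [0, 0, 0, 0.05, 3, 0, 0.3], [0, 0, 0, 0.05, 4, 0, 0.3], [0, 0, 0, 0.1, 5, 0, 0.3], [0, 0, 0, 0.1, 5, 0, 0.3], [0, 0, 0, 0.1, 5, 0, 0.3], [0, 0, 0, 0.1, 4, 0, 0.3], [0, 0, 0, 0.1, 3, 0, 0.3], [0, 0, 0, 0.05, 2, 0, 0.3], [0, 0, 0, 0.05, 1, 0, 0.3], [0, 0, 0, 0, 0, 0, 0.3], [0, 0, 0, 0, 0, 0, 0.3]]
  ]
}}

```text
t: 14.55
ee_pos: [0.5191, -0.2489, 0.3305]
ee_rot: [0.998, 0.068, -0.001, -0.0]
contact_force: [-1.1, -0.1, -2.8]
finger_gap: 0.0096
```

```bash
cat >> h.py <<'E'
def repg():
    global bo,B
    y=.135; B=np.c_[[np.cos(y),np.sin(y),0],[-np.sin(y),np.cos(y),0],[0,0,1]]; bo=np.array([.5096,-.1807,0])
    rep()
E
python3 - <<'E'
from h import *
repg(); print(to([.519,-.2501,.15]))
for n in ["top","side"]:
    cv2.imwrite(f"pics/{n}7.png",read_camera(n)[:,:,::-1])
E
```

```text
t 14.55 tcp box mm [ 3.000e-01 -6.880e+01  3.305e+02] rot to level (tool,deg) [-0.06  0.06  0.01] F box [-1.1   0.04 -2.81] T [-0.21  0.    0.01] gap 0.0096
[-9.86117323e-03  1.39343013e-01  1.80527991e+01]
```

View pics/top7.png

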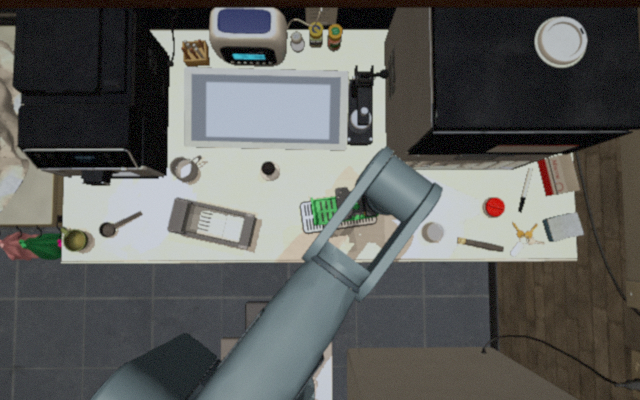

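View pics/side7.png

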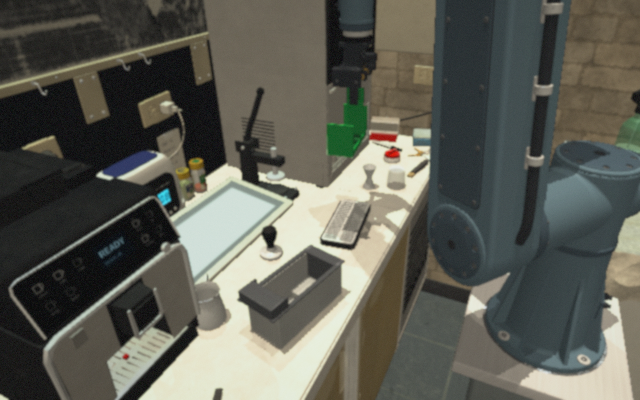

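The strainer is over the grille, with the tray at (338,212) in the top view, and the bystanders are unmoved. Descending.

>>> {"api": "move_arm", "payload": {
  "targets": [
    [[0, 0, 0, 0, 0.1, 1.5, 0.3], [0, 0, 0, 0, 0, 3, 0.3], [0, 0, 0, 0, 0, 4, 0.3], [0, 0, 0, 0, 0, 4, 0.3], [0, 0, 0, 0, 0, 4, 0.3], [0, 0, 0, 0, 0, 2.5, 0.3], [0, 0, 0, 0, 0, 1.5, 0.3], [0, 0, 0, 0, 0, 1, 0.3], [0, 0, 0, 0, 0, 0, 0.3], [0, 0, 0, 0, 0, 0, 0.3]]
  ]
}}

```text
t: 15.65
ee_pos: [0.5199, -0.2514, 0.1168]
ee_rot: [0.998, 0.067, 0.0, 0.001]
contact_force: [-0.1, 1.1, -2.9]
finger_gap: 0.0098
```

```bash
python3 - <<'E'
from h import *
repg()
for n in ["wrist","side"]:
    cv2.imwrite(f"pics/{n}8.png",read_camera(n)[:,:,::-1])
s=cv2.imread("pics/side8.png")[150:260,290:420]; cv2.imwrite("pics/side8.png",cv2.resize(s,None,fx=5,fy=5,interpolation=cv2.INTER_CUBIC))
E
```

```text
t 15.65 tcp box mm [  0.7 -71.4 116.8] rot to level (tool,deg) [ 0.07 -0.03 -0.01] F box [ 0.02  1.1  -2.94] T [-0.22 -0.02  0.04] gap 0.0098
```

View pics/wrist8.png

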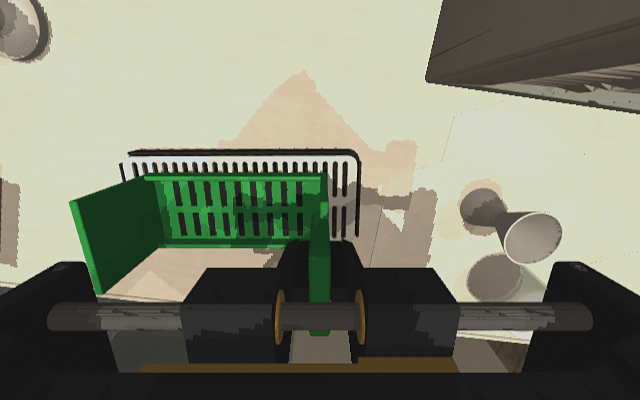

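View pics/side8.png

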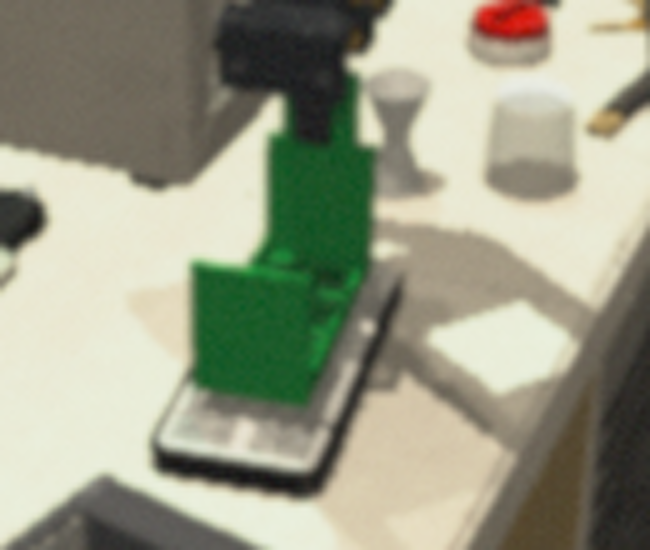

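The strainer hangs centred over the grille. I'll lower it slowly to contact.

>>> {"api": "move_arm", "payload": {
  "targets": [
    [[0, 0, 0, 0, 0, 0.4, 0.3], [0, 0, 0, 0, 0, 0.4, 0.3], [0, 0, 0, 0, 0, 0.3, 0.3], [0, 0, 0, 0, 0, 0, 0.3]]
  ]
}}

```text
t: 16.15
ee_pos: [0.5187, -0.2507, 0.104]
ee_rot: [0.998, 0.067, -0.001, -0.0]
contact_force: [0.1, -0.1, -3.0]
finger_gap: 0.0097
```

>>> {"api": "move_arm", "payload": {
  "targets": [
    [[0, 0, 0, 0, 0, 0.1, 0.3], [0, 0, 0, 0, 0, 0.1, 0.3], [0, 0, 0, 0, 0, 0, 0.3]]
  ]
}}

```text
t: 16.45
ee_pos: [0.5191, -0.251, 0.1027]
ee_rot: [0.998, 0.067, -0.0, -0.0]
contact_force: [-0.4, 0.0, -3.0]
finger_gap: 0.0096
```

>>> {"api": "move_arm", "payload": {
  "targets": [
    [[0, 0, 0, 0, 0, 0.1, 0.3], [0, 0, 0, 0, 0, 0, 0.3]]
  ]
}}

```text
t: 16.65
ee_pos: [0.5193, -0.2512, 0.1023]
ee_rot: [0.998, 0.067, -0.0, 0.0]
contact_force: [-2.3, 1.3, 2.1]
finger_gap: 0.0097
```

```bash
python3 - <<'E'
from h import *
repg()
E
```

```text
t 16.65 tcp box mm [  0.2 -71.1 102.3] rot to level (tool,deg) [ 0.02  0.03 -0.02] F box [-2.13  1.6   2.07] T [0.11 0.22 0.01] gap 0.0097
```

Contact at TCP z≈0.1025, as predicted. I'll release and back straight up.

>>> {"api": "move_arm", "payload": {
  "targets": [
    [[0, 0, 0, 0, 0, 0, 1.2], [0, 0, 0, 0, 0, 0, 2], [0, 0, 0, 0, 0, 0, 3], [0, 0, 0, 0, 0, 0, 4], [0, 0, 0, 0, 0, 0, 5], [0, 0, 0, 0, 0, 0, 5], [0, 0, 0, 0, 0, 0, 5]]
  ]
}}

```text
t: 17.35
ee_pos: [0.5191, -0.2509, 0.1016]
ee_rot: [0.998, 0.067, -0.0, -0.0]
contact_force: [0.3, -0.3, -0.4]
finger_gap: 0.0501
```

```bash
python3 - <<'E'
from h import *
repg()
cv2.imwrite("pics/wrist9.png",read_camera("wrist")[:,:,::-1])
E
```

```text
t 17.35 tcp box mm [-1.000e-01 -7.090e+01  1.016e+02] rot to level (tool,deg) [-0.01  0.05 -0.03] F box [ 0.23 -0.33 -0.37] T [-0.02  0.   -0.02] gap 0.0501
```

View pics/wrist9.png

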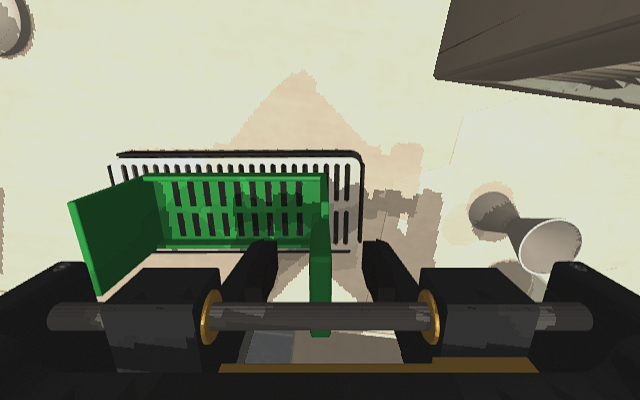

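The fingers are clear on both sides of the plate at column 320, and the strainer stands on the grille. Retreating.

>>> {"api": "move_arm", "payload": {
  "targets": [
    [[0, 0, 0, 0, 0, -1, 5], [0, 0, 0, 0, 0, -2, 5], [0, 0, 0, 0, 0, -3, 5], [0, 0, 0, 0, 0, -4, 5], [0, 0, 0, 0, 0, -4, 5], [0, 0, 0, 0, 0, -4, 5], [0, 0, 0, -1, 0, -3, 5], [0, 0, 0, -3, 0, 0, 5], [0, 0, 0, -4, 0, 0, 5], [0, 0, 0, 0, 0, 0, 5], [0, 0, 0, 0, 0, 0, 5]]
  ]
}}

```text
t: 18.5
ee_pos: [0.4398, -0.2619, 0.3128]
ee_rot: [0.998, 0.067, 0.0, 0.001]
contact_force: [-0.5, -1.0, 0.4]
finger_gap: 0.0499
```

```bash
python3 - <<'E'
from h import *
repg()
c=Cam("wrist");np.savez("w10.npz",e=c.e,R=c.R)
for n in ["wrist","side","top"]:
    cv2.imwrite(f"pics/{n}10.png",read_camera(n)[:,:,::-1])
s=cv2.imread("pics/side10.png")[150:260,290:420]; cv2.imwrite("pics/side10z.png",cv2.resize(s,None,fx=5,fy=5,interpolation=cv2.INTER_CUBIC))
E
```

```text
t 18.5 tcp box mm [-80.1 -71.1 312.8] rot to level (tool,deg) [ 0.06 -0.03 -0.1 ] F box [-0.67 -0.94  0.4 ] T [-0.02 -0.   -0.03] gap 0.0499
```

View pics/wrist10.png

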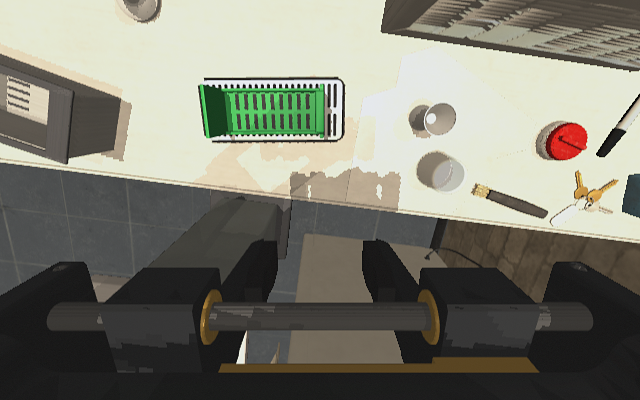

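View pics/side10z.png

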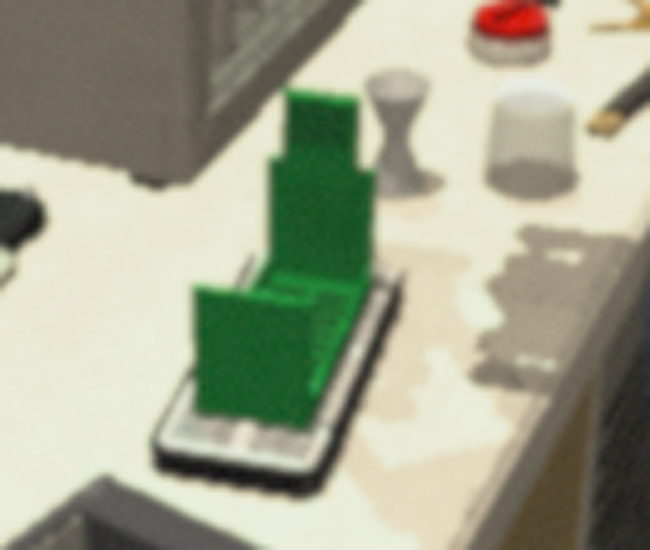

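View pics/top10.png

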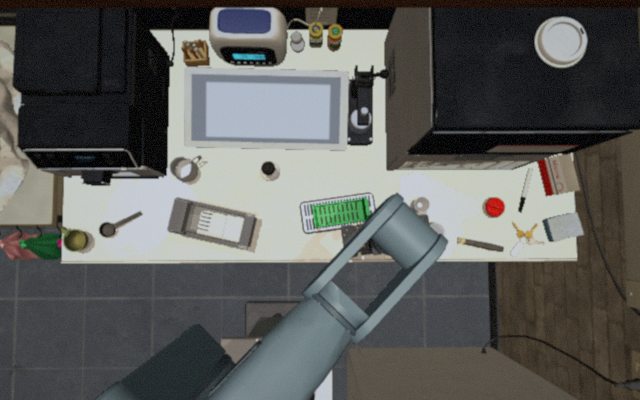

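All three views show the strainer upright and centred lengthwise on the grille, with the gripper clear and the bystanders where they were. Handing in.

```bash
python3 -c "
from rig import *
print(sense()['t'], finish_job())"
```

```text
the job is handed in; nothing more can be done
18.65 None
```

The strainer now stands upright and released, lengthwise in the middle of the drip grille. I handed the job in at 18.65 s of the 64 s allowed. No verdict is reported back.

- **Levelling:** I gripped the tipped grip plate and turned the strainer level inside the box. Its low end came free with only the strainer's weight on the wrist.
- **Collar:** The pictures put it about 8 mm off toward +y. A light touch on the skirt, about 5 N, agreed within 0.3 mm. I then backed off to the middle of the 4 mm play.
- **Lift and placing:** I lifted it straight out level and set it down on the grille, where contact came at the predicted height. The strongest pull or push I read at the wrist was about 6 N, but I only read it at the end of each move.

**Last checks:** All three cameras show it upright and centred by eye (within a few mm in the top view), and nothing is touching the robot. The tamper, jigger, glass and pitcher look unmoved; I checked those by eye and did not measure them again. None of the last checks failed. The only disagreement was a first estimate of the box's position across its width, about 2.5 mm out, which I corrected from the collar and plate edges before gripping.

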